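# Hang the fallen bin back between its neighbours

## Robot

A 7-joint arm with a two-finger parallel gripper is mounted at the origin on the work surface. World frame = base frame: x ahead of the robot, y to its left, z up, the work surface at z = 0. Lengths are in m, angles in rad, forces in N, time in s.
With the tool pointing down it reaches from about 0.425 to 0.825 m from the base axis. Payload 3.6 kg.
Tool frame: the origin (TCP) lies on the front face of the gripper's body, between the roots of the fingers; the fingertips stand 84 mm ahead of it and the grasp point (between the pads) lies 65 mm ahead of it (arm.pinch_z is the distance from the TCP to the grasp point, in m); z points along the fingers, x is the direction in which the jaws open and shut, and the axes are right-handed (so a half turn about z gives the same grasp; the last joint's range is limited). The gripper opens to 93 mm and grips with 3 to 60 N. Pads are 15 mm wide; open, the fingers measure 128 mm over their backs; the gripper's body (75 mm by 188 mm) begins 65 mm behind the grasp point.
Start: joints at [1.133, 0.615, -0.013, 1.423, 0.008, 1.103, -0.04], TCP at [0.26, -0.596, 0.303] pointing down, gripper open.
Joint ranges: [-3.12, 3.12], [-0.3, 2.06], [-1.34, 1.32], [0.26, 2.42], [-1.36, 4.5], [0.01, 1.98], [-2.84, 2.84]. Speed limits (rad/s): [2.79, 2.79, 3.14, 3.14, 3.14, 3.14, 3.14].

## Interface

Orientations are given as a unit quaternion [w, x, y, z].
In Python, from cell import monitor, viewer, workorder, arm gives the robot as it stands.
- The arm moves only by the shell command python3 -m pendant 'ROWS' [FORCE]. ROWS is a JSON object of lists of equal length, an entry for each row: "travel": the shift along the tool's x, y, z in units of 0.3 m (1.0 is 0.3 m), a list of three; "turn": the turn about the tool's z in units of 180 degrees (1.0 is 180 degrees); "hand": the gripper command: -1 is fully open, 1 is shut, values between are in proportion. A call has 1 to 10 rows; each row is the pose to reach, as a shift and turn from the pose commanded when the call began, along the tool's axes at that moment, turning the shorter way round; what a row does not reach only later rows make up. A row lasts 1/12 s, in which the tool goes at most 41.7 mm and 7.16 degrees, less where a joint would pass 70% of its speed; a pose out of reach is approached as far as the arm can. A call with a number of a shift or a turn outside -1 to 1 is refused whole. A call with a gripper value outside its range is refused whole. The fingers move at their own pace and stop on an object; FORCE is the grip in N (left out, the last holds). Time passes only in rows, so rows that repeat a pose let the fingers close. It gives the time, the measured TCP pose, the force and the opening at its end, in the units of the state.
- monitor.observe(): the state, without advancing time (a new reading comes with each control period).
- viewer.read_camera(name): name is "side" or "top" or "wrist"; returns a dict with "color" (384x512x3 uint8, blue, green, red), "fx", "fy", "cx", "cy" (pixels), "dist" ([k1, k2, p1, p2, k3] as OpenCV has them; the pictures are not rectified), "world_to_cam" (4x4, takes a point from world to camera coordinates). Camera axes: x right, y up, looking along -z (the intrinsics and any distortion apply to the point x, -y, -z); pixel columns grow to the right and rows downward; lengths in m; the calibration is good to about 2 mm. A picture is of the moment at which its call begins. There is no depth.
- workorder.finish_job(): hands the job in, once; it reports no verdict.
Trained networks look in the newest picture that a camera, given by its name, has taken for a name from the list of things; names that differ only in an ending like _2 or _b are one class to them, and where a whole thing is asked for, a point or a joint stands for the part that bears it (a point fixed in the world has none). Each returns a list of dicts, best first, with "conf" (0 to 1); they miss things now and then, are a little off and sometimes report something else, mostly with a low value. They report only what shows in the picture. A call takes as long as a camera call.
- viewer.look_for(query, camera): "at" ([column, row] in pixels, amid what is visible of it).
- viewer.trace(query, camera): "pixels" (384x512 bool, what is visible of it) and "at" ([column, row] in pixels, amid what is visible of it).
- viewer.mark_of(query, camera): "at" ([column, row] in pixels: a listed point, or the origin of a listed thing).
The state is a dict: "t": time; "joint_pos": joint angles; "joint_velocities": joint speeds; "effort": joint torques, N m; "position": TCP position; "tool_rot": TCP orientation; "force": force on the tool from outside, world axes, zero at the start; "ft_torque": the same for the moment, N m; "opening": finger opening in m.
Only numpy, scipy, OpenCV 4.12 (cv2) and the standard library are available. Lean on these libraries where they do the work, as an engineer would, in place of code of your own. Each camera call takes 0.05 s, during which the arm holds its last target. There are 200 camera calls.

## Task

One of the blue hook-on bins has fallen off the teak rack and lies face down in front of the tray. Hang it back by its hook in the gap between the two bins still hanging on the top slat, front to the front, hook fully down, and let go. Leave the two neighbours, the hand tools and everything else on the bench where they are.

Things in the scene. Friction and masses are not known exactly. Their poses are not given: they have to be found in the camera images.
- bin: the fallen blue hook-on parts bin, empty, loose, about 80 g, lying on its front face (lip down, hook up) before the tray, rim roughly away and to the left. 52 mm wide (y -26 to 26), 66 mm deep (x -33 to 33), 56 mm high; walls 3 mm; lower back edge bevelled, 5 mm by 10. Origin: centre of its underside; +z to the open rim, -x front, +x back with the hook (top at z 71 mm)
- bin_hook (a point): top middle of the slot in the fallen bin's hook (x 41.5, y 0, z 68 mm in the bin's frame), which comes to rest on the slat's upper edge. Hook 20 mm wide in y; slot 17 mm, from the back wall (x 33) to a 3 mm leg (x 50 to 53 mm) that comes down to z 54 mm and ends in a tip flared outwards to x 57, z 46 mm
- bin_lip (a point): middle of the fallen bin's thick front lip (x -28.5, y 0, z 49 mm in the bin's frame; axes as the bin's). The lip is 9 mm through (x -33 to -24), 14 mm high (z 42 to 56) and as wide as the bin; inside, 54 mm are clear from lip to back wall, 46 mm between the side walls
- rack: fixed teak rack on the bench, 420 mm long (y), front to -x. Origin on the bench under its feet. Three slats 12 mm thick, middle plane at x -30 mm; things hang on the top one, 55 mm high, upper edge at z 215 mm. Posts 22 mm square behind the slats at y +-199 mm, as high; feet at the ends from x -75 to 55 mm, 18 mm high
- slat_top (a point): the middle of the upper edge of the rack's top slat (axes as the rack's: x across the slat, y along it, z up)
- left_bin: the hanging bin left of the gap (larger y in the rack's frame): same make, origin and axes as the fallen bin, wooden labels in it, about 180 g, loose, hung by its hook over the top slat with its front to the rack's front, drooping forwards about 5 degrees
- right_bin: the hanging bin right of the gap, same make, origin and axes, with brass eyelets in it, about 180 g, loose. The clear gap between the two is about 66 mm; the fallen bin hung there has about 7 mm on each side
- trowel: narrow hand trowel, loose, hanging by its steel hook at one end of the slat; 34 mm wide, 22 mm thick, 188 mm high; origin at the blade's tip, z up to the hook
- fork: three-tined hand fork, loose, hanging likewise at the other end of the slat; same size; origin at the tips of the tines
- tray: fixed blue polypropylene tray on side feet, 262 mm long (y), 134 mm deep (x), with four separate bins in it, rims 87 mm above the bench. Origin on the bench, 12 mm behind its front face (the tray spans x -12 to 122 mm); front to -x. A tilt-out bin under its front lip is swung forward
- tilt_bin_lip (a point): middle of the upper front edge of the tilt-out bin (200 mm wide along the tray's y, 40 mm deep, 34 mm high, hinged at its lower front edge 9 mm in front of the tray's origin, 8 mm above the bench; it stays where it is left)
- wrench: chrome adjustable wrench, loose, lying on the bench, 196 mm along its x (-110 to +86 mm, jaws at +), 38 mm across, 12 mm thick; origin on its underside
- pliers: pliers with red plastic handles, loose, lying on the bench, about 180 mm along their x (jaws to +56 mm, handles to -124 mm), up to 65 mm across the handles, 15 mm thick; origin under the pivot
- dish: white ceramic dish, 84 mm across, 26 mm high; origin under its centre
- pot: small empty terracotta flower pot, 76 mm across the rim, 66 mm high; origin under its centre
- spool: twine spool standing on end, 48 mm across, 56 mm high; origin under its centre

How it is judged:
By the outcome, as a careful person would: the job done as asked, in the order asked, and still so for the second after the job is handed in, with the robot touching nothing.
It also fails if it takes over 67 s, if anything falls off the work surface, if the arm or the gripper's body presses on something with over 40 N, if the wrist force passes 120 N, or if a joint passes its speed limit or range.

## Working session

There is one attempt and no reset: what is moved stays moved. The work goes in short steps, Python scripts to look and compute and a shell command to move; the robot and the scene stay as the last step left them, time stands still between calls to the robot, and variables do not carry over. Pictures are saved under pics/ and viewed, about 8 in all and at most 12, crops included, and the job is handed in when it is done.

```bash
ls; mkdir -p pics
cat > h.py <<'E'
import numpy as np, cv2
from cell import monitor, viewer, workorder, arm
from scipy.spatial.transform import Rotation as R
def K(c): return np.array([[c['fx'],0,c['cx']],[0,c['fy'],c['cy']],[0,0,1.]])
def ray(c,px):
    u=cv2.undistortPoints(np.array([[px]],float),K(c),np.array(c['dist'],float))[0,0]
    M=np.array(c['world_to_cam']); Rm=M[:3,:3]
    d=Rm.T@np.array([u[0],-u[1],-1.]); return -Rm.T@M[:3,3], d/np.linalg.norm(d)
def proj(c,P):
    P=np.atleast_2d(P); M=np.array(c['world_to_cam']); q=P@M[:3,:3].T+M[:3,3]
    q=q*[1,-1,-1]
    return cv2.projectPoints(q,np.zeros(3),np.zeros(3),K(c),np.array(c['dist'],float))[0][:,0]
def tri(rs):
    A=sum(np.eye(3)-np.outer(d,d) for o,d in rs); b=sum((np.eye(3)-np.outer(d,d))@o for o,d in rs)
    p=np.linalg.solve(A,b); return p,[np.linalg.norm(np.cross(p-o,d))*1000 for o,d in rs]
def atz(r,z): return r[0]+r[1]*(z-r[0][2])/r[1][2]
def toolrot(s): w,x,y,z=s['tool_rot']; return R.from_quat([x,y,z,w])
E
python3 - <<'E'
from h import *
np.set_printoptions(precision=3,suppress=True)
cs={n:viewer.read_camera(n) for n in('side','top','wrist')}
im=np.hstack([cs[n]['color'] for n in('side','top')]); 
cv2.imwrite('pics/side.png',cv2.resize(cs['side']['color'],(800,600))); cv2.imwrite('pics/top.png',cv2.resize(cs['top']['color'],(800,600)))
for q in ['bin','bin_hook','bin_lip','slat_top','rack','left_bin','right_bin','trowel','fork','tray','tilt_bin_lip','wrench','pliers','dish','pot','spool']:
    r={}
    for n in('side','top'):
        m=viewer.mark_of(q,n)
        print(q,n,[(np.round(x['at'],1).tolist(),round(x['conf'],2)) for x in m[:3]])
        if m: r[n]=ray(cs[n],m[0]['at'])
    if len(r)==2: print('   ',*tri(list(r.values())))
    print('   z0', [atz(v,0) for v in r.values()])
s=monitor.observe(); print({k:np.round(v,3) for k,v in s.items()})
for n in cs: print(n, ray(cs[n],[256,192]))
E
```

```text
pics
bin side [([324.6, 189.4], 0.58)]
bin top [([349.1, 229.4], 0.91), ([162.9, 157.2], 0.66), ([147.1, 174.0], 0.66)]
    [ 0.456 -0.292  0.028] [np.float64(1.4953097592683608), np.float64(1.4953097592683267)]
   z0 [array([ 0.471, -0.333,  0.   ]), array([ 0.455, -0.298,  0.   ])]
bin_hook side [([307.2, 178.5], 0.85)]
bin_hook top []
   z0 [array([ 0.553, -0.372,  0.   ])]
bin_lip side [([311.7, 196.5], 0.87)]
bin_lip top [([336.9, 221.5], 0.88), ([130.6, 223.1], 0.33)]
    [ 0.484 -0.256  0.012] [np.float64(5.011097295248711), np.float64(5.01109729524882)]
   z0 [array([ 0.494, -0.271,  0.   ]), array([ 0.479, -0.26 ,  0.   ])]
slat_top side [([167.6, 218.1], 0.81)]
slat_top top [([164.0, 158.6], 0.92), ([144.7, 172.9], 0.75)]
    [0.641 0.244 0.209] [np.float64(4.794581882228274), np.float64(4.794581882228309)]
   z0 [array([0.854, 0.053, 0.   ]), array([0.67 , 0.278, 0.   ])]
rack side [([178.4, 277.7], 0.82), ([268.5, 299.5], 0.33)]
rack top [([176.8, 160.0], 0.96)]
    [ 0.664  0.237 -0.002] [np.float64(2.507094614488158), np.float64(2.5070946144880435)]
   z0 [array([0.66 ,
[... 2907 characters left out ...]
  ])]
{'t': np.float64(1.75), 'joint_pos': array([ 1.132,  0.615, -0.013,  1.423,  0.008,  1.103, -0.04 ]), 'joint_velocities': array([ 0.001,  0.001,  0.001, -0.   , -0.001,  0.   ,  0.001]), 'effort': array([ -0.   , -45.881,   0.209, -16.603,  -0.061,   0.013,   0.   ]), 'position': array([ 0.26 , -0.596,  0.303]), 'tool_rot': array([-0.   ,  0.837, -0.548, -0.   ]), 'force': array([-0.406, -0.072, -0.09 ]), 'ft_torque': array([-0.013, -0.007, -0.004]), 'opening': np.float64(0.093)}
side (array([0.151, 0.704, 0.706]), array([ 0.415, -0.72 , -0.557]))
top (array([0.432, 0.007, 1.526]), array([ 0.089, -0.01 , -0.996]))
wrist (array([ 0.324, -0.567,  0.384]), array([-0.24 , -0.106, -0.965]))
```

View pics/top.png

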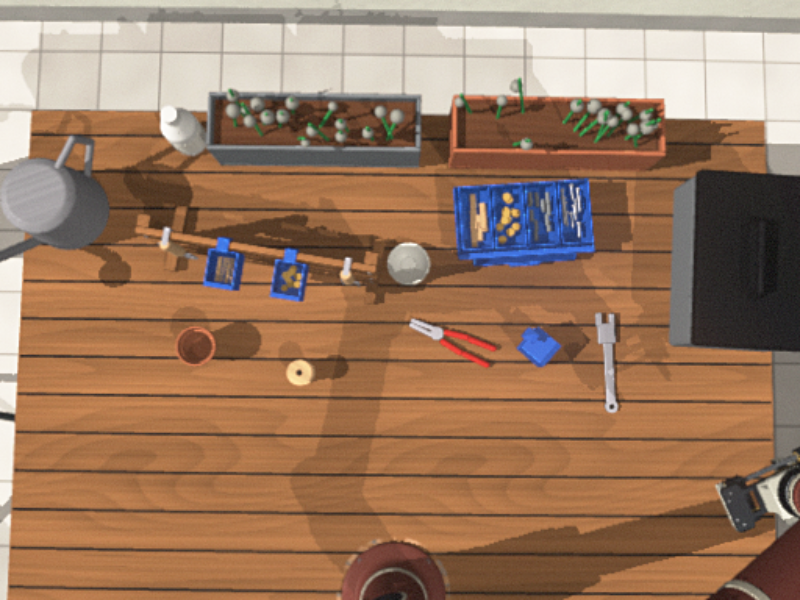

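View pics/side.png

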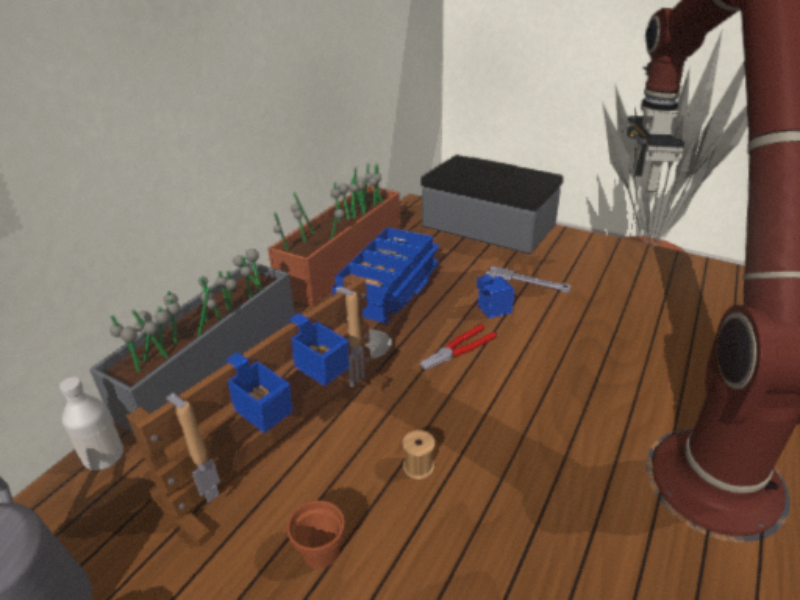

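Top view: the fallen bin is at about (540,345) in the 800x600 picture, with the wrench to its right. The gap lies between the two hanging bins at (222,268) and (290,280). The side view agrees, with the bin at (495,297) and its hook up. Next I move over the bin to look from near.

```bash
python3 -m pendant '{"travel":[[-0.73,-1,0],[-0.73,-1,0],[-0.73,-1,0],[-0.73,-1,0],[-0.73,-1,0],[-0.73,-1,0],[-0.73,-1,0],[-0.73,-1,0],[-0.73,-1,0],[-0.73,-1,0]],"turn":[-0.157,-0.157,-0.157,-0.157,-0.157,-0.157,-0.157,-0.157,-0.157,-0.157],"hand":[-1,-1,-1,-1,-1,-1,-1,-1,-1,-1]}' 10
python3 - <<'E'
from h import *
np.set_printoptions(precision=4,suppress=True)
c=viewer.read_camera('wrist'); cv2.imwrite('pics/w1.png',cv2.resize(c['color'],(800,600)))
s=monitor.observe(); print(s['t'],s['position'],toolrot(s).as_matrix())
for q,z in [('bin',.033),('bin_hook',.0745),('bin_lip',.0045)]:
    for x in viewer.mark_of(q,'wrist')[:2]: print(q,np.round(x['at'],1),round(x['conf'],2),atz(ray(c,x['at']),z))
np.save('w1.npy',c,allow_pickle=True)
E
```

```text
t: 2.58
position: [0.4526, -0.2654, 0.3035]
tool_rot: [-0.003, 0.948, -0.319, 0.001]
force: [0.5, 0.8, 0.8]
opening: 0.0932
2.6333 [ 0.4503 -0.2697  0.3033] [[ 0.793  -0.6093  0.0023]
 [-0.6093 -0.7929  0.0022]
 [ 0.0005 -0.0032 -1.    ]]
bin [278.4 187.1] 0.79 [ 0.4624 -0.2961  0.033 ]
bin_hook [284.7 125.5] 0.83 [ 0.507  -0.2406  0.0745]
bin_lip [275.9 139.6] 0.66 [ 0.4919 -0.2545  0.0045]
```

View pics/w1.png

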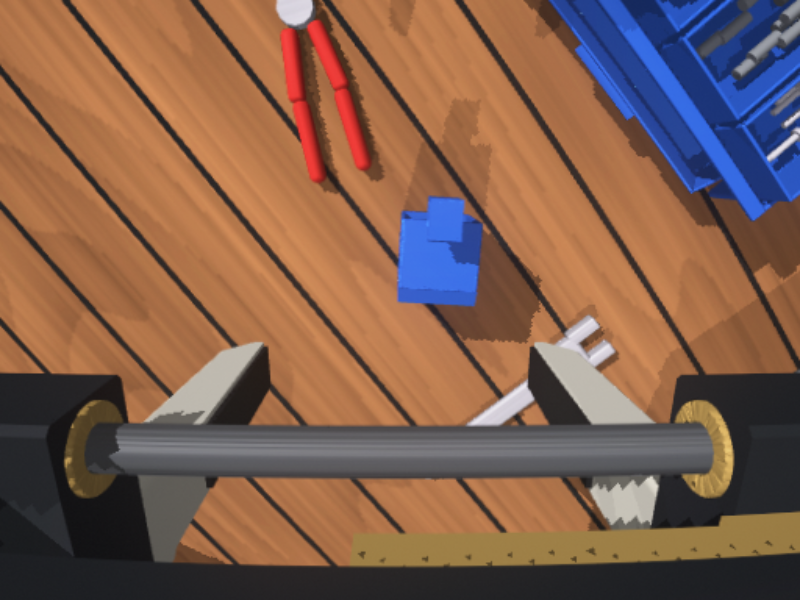

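Wrist view: the bin is centred near (440,255), its hook leg spans (431,197) to (461,241), and it is almost square to the tool. I fit the bin's pose from these corners.

```bash
cat > fit.py <<'E'
from h import *
from scipy.optimize import least_squares
np.set_printoptions(precision=4,suppress=True)
c=np.load('w1.npy',allow_pickle=True).item()
pts=np.array([[33,-26,56],[33,26,56],[53,-10,71],[53,10,71],[57,-10,46],[57,10,46]])/1000.
px=np.array([[402,211],[482,222],[431,197],[464,198],[429,239.5],[461,241]])/1.5625
def W(p):
    X,Y,a=p; r=np.array([np.cos(a),np.sin(a),0]); y=np.array([np.sin(a),-np.cos(a),0])
    return np.array([X,Y,.033])+pts[:,2:]*r+pts[:,1:2]*y+pts[:,:1]*[0,0,1]
f=least_squares(lambda p:(proj(c,W(p))-px).ravel(),[.46,-.295,.9])
X,Y,a=f.x; print(f.x,np.degrees(a)); print(f.fun.reshape(-1,2))
r=np.array([np.cos(a),np.sin(a)])
P=np.array([X,Y])+.062*r
s=monitor.observe(); M=toolrot(s).as_matrix(); tx=np.degrees(np.arctan2(M[1,0],M[0,0]))
want=np.degrees(a)-90; turn=-(want-tx)
d=np.array([P[0],P[1],s['position'][2]])-s['position']
print('hook grip xy',P,'delta tool',M.T@d/.3,'turn',turn/180, 'r in tool',M.T@np.r_[r,0])
E
python3 fit.py
```

```text
[ 0.4598 -0.2931  0.8258] 47.31622156213424
[[-0.1371  2.3321]
 [ 0.531   0.3366]
 [ 0.2867 -1.3722]
 [ 0.648   0.1148]
 [-1.0938 -1.1494]
 [-0.2059 -0.0588]]
hook grip xy [ 0.5019 -0.2475] delta tool [ 0.0852 -0.1885 -0.0002] turn 0.024668038923506806 r in tool [ 0.0774 -0.997  -0.0011]
```

```bash
python3 -m pendant '{"travel":[[0.087,-0.184,0.15],[0.087,-0.184,0.3],[0.087,-0.184,0.36],[0.087,-0.184,0.36],[0.087,-0.184,0.36],[0.087,-0.184,0.36],[0.087,-0.184,0.36]],"turn":[0.024,0.024,0.024,0.024,0.024,0.024,0.024],"hand":[-0.5,-0.5,-0.5,-0.5,-0.5,-0.5,-0.5]}' 5
python3 fit.py | tail -1; python3 -c "
from h import *; print(monitor.observe()['position'])"
```

```text
t: 3.37
position: [0.5021, -0.2497, 0.1972]
tool_rot: [0.001, 0.932, -0.364, 0.002]
force: [-0.1, 1.1, 0.5]
opening: 0.0696
hook grip xy [ 0.5019 -0.2475] delta tool [-0.0057 -0.0049 -0.    ] turn 0.00027502810685903336 r in tool [ 0.0009 -1.      0.0003]
[ 0.50214773 -0.24973969  0.19719948]
```

```bash
python3 -m pendant '{"travel":[[-0.005,-0.005,0.07],[-0.005,-0.005,0.135],[-0.005,-0.005,0.135],[-0.005,-0.005,0.135],[-0.005,-0.005,0.135],[-0.005,-0.005,0.135],[-0.005,-0.005,0.135],[-0.005,-0.005,0.135],[-0.005,-0.005,0.135],[-0.005,-0.005,0.135]],"turn":[0,0,0,0,0,0,0,0,0,0],"hand":[-0.5,-0.5,-0.5,1,1,1,1,1,1,1]}' 4
python3 - <<'E'
from h import *
c=viewer.read_camera('wrist'); cv2.imwrite('pics/w2.png',c['color'][:,80:430]);s=monitor.observe();print(s['position'],s['opening'],s['force'])
E
```

```text
t: 4.2
position: [0.5021, -0.2455, 0.1545]
tool_rot: [-0.0, 0.932, -0.362, 0.0]
force: [-1.1, -0.5, 0.4]
opening: 0.0277
[ 0.50201189 -0.24542546  0.15441591] 0.02333884093312155 [ 0.16877389 -0.11940792 -0.33962526]
```

View pics/w2.png

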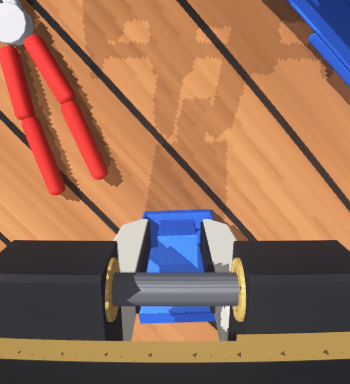

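```bash
python3 -m pendant '{"travel":[[0,0,0],[0,0,0],[0,0.012,-0.01],[0,0.025,-0.018],[0,0.052,-0.033],[0,0.08,-0.045],[0,0.11,-0.055],[0,0.139,-0.062],[0,0.17,-0.067],[0,0.17,-0.067]],"turn":[0,0,0,0,0,0,0,0,0,0],"hand":[1,1,1,1,1,1,1,1,1,1]}' 4
python3 - <<'E'
from h import *
c=viewer.read_camera('side');a=c['color'][130:260,250:400]; cv2.imwrite('pics/s2.png',cv2.resize(a,None,fx=4,fy=4,interpolation=2));s=monitor.observe();print(s['position'],s['opening'],s['force'])
E
```

```text
t: 5.08
position: [0.4653, -0.2858, 0.1747]
tool_rot: [0.001, 0.931, -0.364, -0.0]
force: [-0.1, -0.4, -1.4]
opening: 0.0199
[ 0.46633113 -0.2846115   0.17451972] 0.01996503392913234 [-0.17936708  0.54940932 -0.63045771]
```

View pics/s2.png

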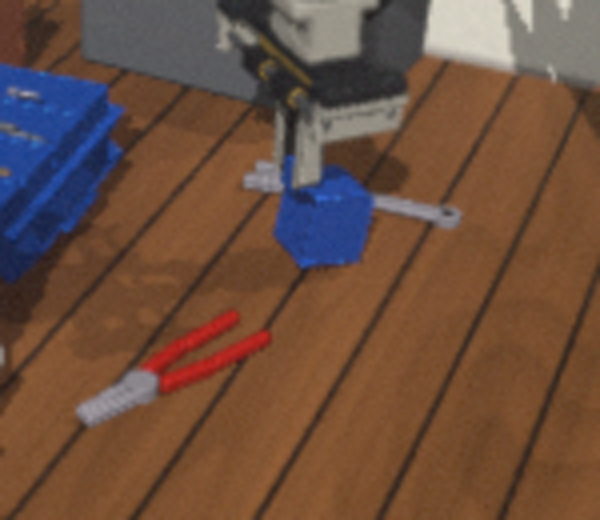

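The bin is held by its hook, at (325,200). How far it has tilted is unclear from this view, so I measure it with the networks.

```bash
cat > tilt.py <<'E'
from h import *
np.set_printoptions(precision=4,suppress=True)
def meas(cams=('side','top','wrist'),qs=('bin','bin_lip','bin_hook')):
    cs={n:viewer.read_camera(n) for n in cams}
    for q in qs:
        rs={}
        for n in cams:
            m=viewer.mark_of(q,n)
            if m and m[0]['conf']>.4: rs[n]=ray(cs[n],m[0]['at'])
        if len(rs)>1: p,e=tri(list(rs.values())); print(q,p,np.round(e,1),list(rs))
        else: print(q,'only',list(rs))
    s=monitor.observe(); print(s['t'],s['position'],s['opening'])
    return cs
if __name__=='__main__': meas()
E
python3 tilt.py
```

```text
bin [ 0.434  -0.3204  0.0516] [2.5 2.5] ['side', 'wrist']
bin_lip [0.4923 0.0345 0.3536] [166.1 229.  242.3] ['side', 'top', 'wrist']
bin_hook [ 0.4714 -0.2743  0.1115] [3.7 3.7] ['side', 'wrist']
5.7333 [ 0.4676 -0.2829  0.1743] 0.019891442882041442
```

```bash
python3 -m pendant '{"travel":[[0,0,0],[0,0,0],[0,0,-0.139],[0,0,-0.27],[0,0,-0.27],[0,0,-0.27],[0,0.139,-0.27],[0,0.139,-0.27],[0,0.139,-0.27],[0,0.139,-0.27]],"turn":[0,0,0,0,0,0,0,0,0,0],"hand":[1,1,1,1,1,1,1,1,1,1]}' 3
python3 tilt.py
```

```text
t: 6.57
position: [0.4386, -0.3136, 0.2541]
tool_rot: [-0.0, 0.932, -0.363, -0.001]
force: [0.4, 0.8, -0.6]
opening: 0.02
bin [ 0.4106 -0.3439  0.0942] [2.6 2.6] ['side', 'wrist']
bin_lip [ 0.4488 -0.2968  0.1   ] [8.3 2.6 5.7] ['side', 'top', 'wrist']
bin_hook [ 0.4457 -0.3066  0.189 ] [0.8 4.5 5. ] ['side', 'top', 'wrist']
7.1667 [ 0.4394 -0.3137  0.2554] 0.020034171786321234
```

```bash
python3 -m pendant '{"travel":[[0,-0.03,0.05],[0,-0.06,0.1],[0,-0.1,0.16],[0,-0.13,0.21],[0,-0.139,0.24],[0,-0.139,0.262],[0,-0.11,0.265],[0,-0.08,0.27],[0,-0.04,0.275],[0,0.0,0.29]],"turn":[0,0,0,0,0,0,0,0,0,0],"hand":[1,1,1,1,1,1,1,1,1,1]}' 3
python3 - <<'E'
from tilt import *
cs=meas(); a=cs['side']['color'][130:230,260:390]; cv2.imwrite('pics/s3.png',np.hstack([cv2.resize(a,(520,400),interpolation=2),cv2.resize(cs['wrist']['color'][:,130:390],(260,384))[:400].copy() if 0 else cv2.resize(cs['wrist']['color'][:,130:390],(271,400))]))
E
```

```text
t: 8.0
position: [0.438, -0.3164, 0.1696]
tool_rot: [0.001, 0.932, -0.363, 0.001]
force: [-1.6, -0.3, 3.6]
opening: 0.0199
bin [ 0.4381 -0.3121  0.019 ] [13.6 13.3  1.8] ['side', 'top', 'wrist']
bin_lip [ 0.4718 -0.2731  0.0329] [5.7 6.3 1.5] ['side', 'top', 'wrist']
bin_hook [ 0.4441 -0.3105  0.1032] [5.5 7.8 4.6] ['side', 'top', 'wrist']
8.6 [ 0.4399 -0.3135  0.1688] 0.019681502731596714
```

View pics/s3.png

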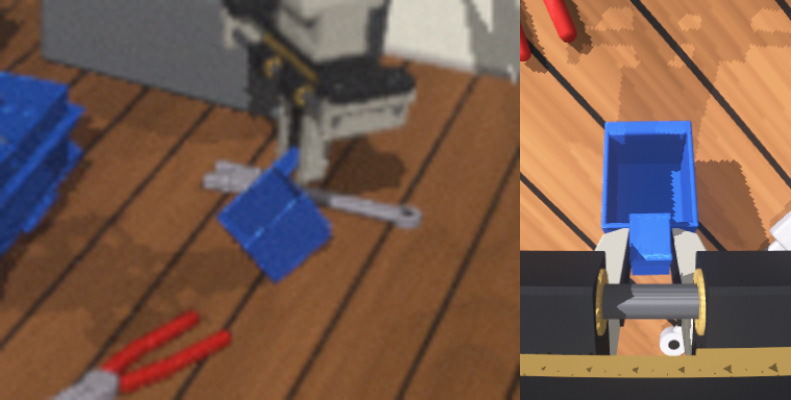

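The bin is now tilted about 45° with its lower front edge on the bench (side crop (275,215)), and the wrist view looks into the opening at (648,175). I keep rolling it upright.

```bash
python3 -m pendant '{"travel":[[0,0.02,0.004],[0,0.045,0.011],[0,0.07,0.02],[0,0.095,0.032],[0,0.12,0.045],[0,0.145,0.06],[0,0.167,0.075],[0,0.185,0.09],[0,0.185,0.09],[0,0.185,0.09]],"turn":[0,0,0,0,0,0,0,0,0,0],"hand":[1,1,1,1,1,1,1,1,1,1]}' 3
python3 - <<'E'
from tilt import *
cs=meas(); s=monitor.observe(); print(s['force'])
a=cs['side']['color'][130:230,260:390]; cv2.imwrite('pics/s4.png',np.hstack([cv2.resize(a,(520,400),interpolation=2),cv2.resize(cs['wrist']['color'][:,130:390],(271,400))]))
E
```

```text
t: 9.43
position: [0.4013, -0.3551, 0.1409]
tool_rot: [-0.0, 0.932, -0.363, -0.001]
force: [-0.6, -0.9, -0.2]
opening: 0.0196
bin [ 0.4288 -0.3207  0.0006] [3.4 7.  5.2] ['side', 'top', 'wrist']
bin_lip [ 0.4483 -0.3015  0.0551] [1.5 3.8 5. ] ['side', 'top', 'wrist']
bin_hook [ 0.4043 -0.3497  0.0749] [1.  2.8 3.1] ['side', 'top', 'wrist']
10.0333 [ 0.402  -0.3546  0.1414] 0.01973861772525003
[ 0.0734  0.668  -1.2116]
```

View pics/s4.png

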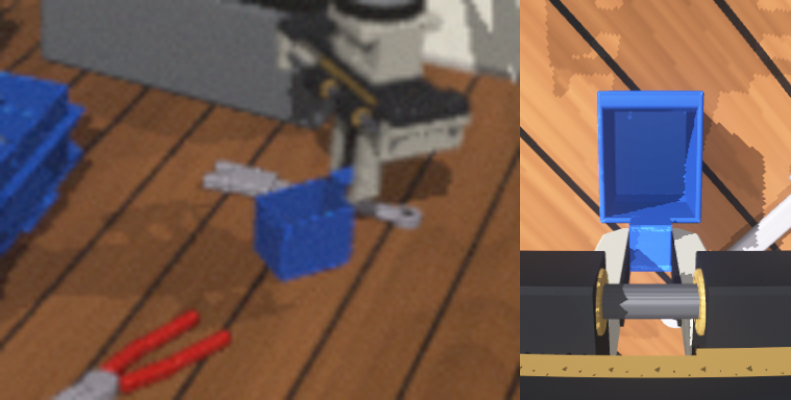

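The bin stands almost upright (side crop (305,228)), with the hook still in the fingers. I let go and rise.

```bash
python3 -m pendant '{"travel":[[0,0,0],[0,0,0],[0,0,0],[0,0,0],[0,0,-0.1],[0,0,-0.2],[0,0.02,-0.3],[0,0.08,-0.4],[0,0.08,-0.4],[0,0.08,-0.4]],"turn":[0,0,0,0,0,0,0,0,0,0],"hand":[-0.4,-0.4,-0.4,-0.4,-0.4,-0.4,-0.4,-0.4,-0.4,-0.4]}' 3
python3 - <<'E'
from tilt import *
cs=meas(); cv2.imwrite('pics/w5.png',cv2.resize(cs['wrist']['color'],(800,600))); np.save('w5.npy',cs['wrist'],allow_pickle=True)
E
```

```text
t: 10.87
position: [0.3854, -0.3738, 0.263]
tool_rot: [0.001, 0.932, -0.363, 0.002]
force: [0.2, 0.1, -0.7]
opening: 0.0652
bin [ 0.5395 -0.2214 -0.0448] [304.4 161.9 143.5] ['side', 'top', 'wrist']
bin_lip [ 0.4438 -0.3015  0.0636] [13.6 10.9  6. ] ['side', 'top', 'wrist']
bin_hook [ 0.5112 -0.1756  0.0063] [437.4 224.8 213.1] ['side', 'top', 'wrist']
11.4667 [ 0.3858 -0.3723  0.2611] 0.06514912816905122
```

View pics/w5.png

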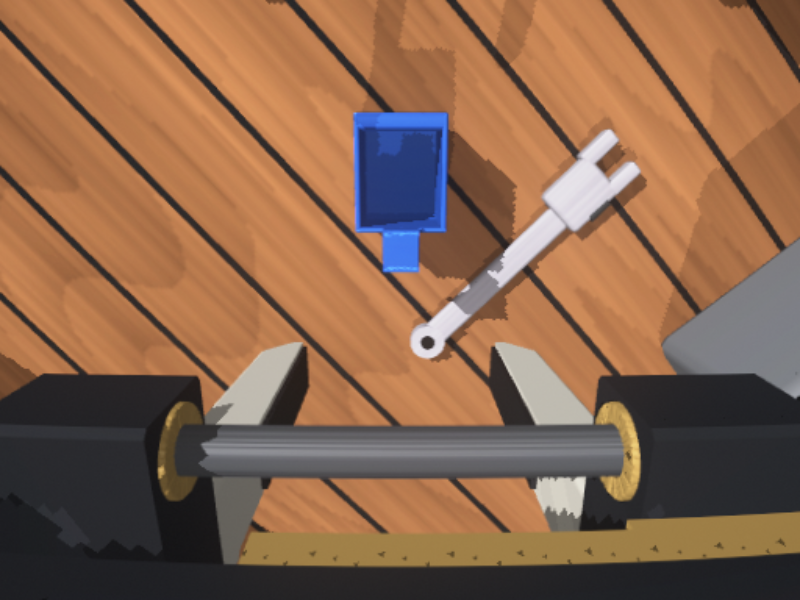

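The bin stands upright at (400,172), front away, rim corners (355,112), (447,112), (446,232), (356,231). I fit its pose and work out the move to the lip.

```bash
cat > fit2.py <<'E'
from h import *
from scipy.optimize import least_squares
np.set_printoptions(precision=4,suppress=True)
c=np.load('w5.npy',allow_pickle=True).item()
pts=np.array([[-33,-26,56],[-33,26,56],[33,26,56],[33,-26,56]])/1000.
px=np.array([[355,112],[447,112],[446,232],[356,231]])/1.5625
def W(p):
    X,Y,a=p; r=np.array([np.cos(a),np.sin(a),0]); y=np.array([np.sin(a),-np.cos(a),0])
    return np.array([X,Y,0])-pts[:,:1]*r+pts[:,1:2]*y+pts[:,2:]*[0,0,1]
f=least_squares(lambda p:(proj(c,W(p))-px).ravel(),[.43,-.32,.83])
X,Y,a=f.x; print(f.x,np.degrees(a),f.fun)
r=np.array([np.cos(a),np.sin(a)]); L=np.array([X,Y])+.0285*r; print('lip',L)
s=monitor.observe(); M=toolrot(s).as_matrix(); tx=np.degrees(np.arctan2(M[1,0],M[0,0]))
d=np.array([L[0],L[1],.115])-s['position']; want=np.degrees(a)-180
print(s['position'],'tx',tx,'delta tool',M.T@d/.3,'turn',-(want-tx)/180,'j7',s['joint_pos'][6])
E
python3 fit2.py
```

```text
[ 0.4299 -0.3241  0.8286] 47.47414482794605 [-0.9898 -0.3184  1.1644 -0.2332  0.0955  0.0516 -0.279   0.6059]
lip [ 0.4492 -0.3031]
[ 0.3858 -0.3723  0.2611] tx -42.44836886288246 delta tool [ 0.0007 -0.3129  0.4871] turn 0.5004304794953972 j7 -0.13650834798706799
```

```bash
python3 -m pendant '{"travel":[[0,-0.1,0],[0,-0.2,0],[0,-0.313,0],[0,-0.313,0.1],[0,-0.313,0.2],[0,-0.313,0.2],[0,-0.313,0.2],[0,-0.313,0.2],[0,-0.313,0.2],[0,-0.313,0.2]],"turn":[0.039,0.078,0.117,0.156,0.195,0.234,0.273,0.312,0.351,0.39],"hand":[0.14,0.14,0.14,0.14,0.14,0.14,0.14,0.14,0.14,0.14]}' 30
python3 -m pendant '{"travel":[[0,0,0],[0,0,0],[0,0,0],[0,0,0],[0,0,0]],"turn":[0.039,0.078,0.11,0.11,0.11],"hand":[0.14,0.14,0.14,0.14,0.14]}'
python3 fit2.py | tail -1
```

```text
t: 12.3
position: [0.4493, -0.3031, 0.2013]
tool_rot: [0.0, -0.552, 0.834, 0.0]
force: [0.9, 0.1, 0.8]
opening: 0.0401
t: 12.72
position: [0.4493, -0.303, 0.2013]
tool_rot: [-0.0, -0.404, 0.915, -0.0]
force: [-0.7, 0.4, 0.7]
opening: 0.0396
[ 0.4493 -0.303   0.2013] tx -132.2815211919574 delta tool [ 0.0006 -0.0002  0.2877] turn 0.0013574110005363435 j7 -1.5514377786231563
```

```bash
python3 -m pendant '{"travel":[[0,0,0.1],[0,0,0.18],[0,0,0.24],[0,0,0.29],[0,0,0.29],[0,0,0.29],[0,0,0.29],[0,0,0.29],[0,0,0.29],[0,0,0.29]],"turn":[0.001,0.001,0.001,0.001,0.001,0.001,0.001,0.001,0.001,0.001],"hand":[0.14,0.14,0.14,0.14,0.14,1,1,1,1,1]}' 30
python3 -m pendant '{"travel":[[0,0,0],[0,0,0],[0,0,-0.05],[0,0,-0.15],[0,0,-0.28],[0,0,-0.42],[0,0,-0.56],[0,0,-0.7],[0,0,-0.7],[0,0,-0.7]],"turn":[0,0,0,0,0,0,0,0,0,0],"hand":[1,1,1,1,1,1,1,1,1,1]}' 30
```

```text
t: 13.55
position: [0.4495, -0.3034, 0.1153]
tool_rot: [0.001, -0.402, 0.916, -0.001]
force: [0.7, -0.1, -0.1]
opening: 0.0116
t: 14.38
position: [0.4497, -0.3038, 0.3269]
tool_rot: [0.002, -0.402, 0.916, -0.002]
force: [0.2, -0.3, -1.1]
opening: 0.0088
```

```bash
python3 -m pendant '{"travel":[[-0.07,0.039,-0.05],[-0.14,0.078,-0.1],[-0.21,0.117,-0.15],[-0.28,0.156,-0.2],[-0.35,0.195,-0.25],[-0.42,0.234,-0.3],[-0.49,0.273,-0.33],[-0.56,0.312,-0.33],[-0.63,0.351,-0.33],[-0.7,0.39,-0.33]],"turn":[-0.036,-0.072,-0.108,-0.144,-0.18,-0.216,-0.252,-0.288,-0.324,-0.36],"hand":[1,1,1,1,1,1,1,1,1,1]}'
python3 - <<'E'
from h import *
np.set_printoptions(precision=4,suppress=True)
s=monitor.observe(); M=toolrot(s).as_matrix(); tx=np.degrees(np.arctan2(M[1,0],M[0,0]))
print(s['position'],tx,M.T@(np.array([.56,.16,.43])-s['position'])/.3,-(-9-tx)/180,s['opening'],s['joint_pos'])
E
```

```text
t: 15.22
position: [0.5047, -0.0681, 0.4211]
tool_rot: [0.001, 0.831, -0.556, -0.002]
force: [-0.3, -0.1, -0.6]
opening: 0.009
[ 0.5047 -0.0681  0.4211] -67.50549563856015 [-0.632  -0.4612 -0.0297] -0.32503053132533416 0.008961881500309375 [ 0.0962  0.2947 -0.0066  1.6227  0.0015  1.229  -1.0888]
```

```bash
python3 -m pendant '{"travel":[[-0.07,-0.051,0],[-0.14,-0.102,0],[-0.21,-0.153,-0.01],[-0.28,-0.204,-0.02],[-0.35,-0.255,-0.02],[-0.42,-0.306,-0.02],[-0.49,-0.357,-0.02],[-0.56,-0.41,-0.02],[-0.632,-0.461,-0.02],[-0.632,-0.461,-0.02]],"turn":[-0.036,-0.072,-0.108,-0.144,-0.18,-0.216,-0.252,-0.288,-0.314,-0.325],"hand":[1,1,1,1,1,1,1,1,1,1]}'
python3 - <<'E'
from h import *
np.set_printoptions(precision=4,suppress=True)
viewer.read_camera('side')
c=viewer.read_camera('wrist'); np.save('w6.npy',c,allow_pickle=True); cv2.imwrite('pics/w6.png',cv2.resize(c['color'],(800,600)))
s=monitor.observe(); print(s['t'],s['position'],toolrot(s).as_matrix()[:,0])
for q,z in [('slat_top',.215),('left_bin',.147),('right_bin',.147),('bin_lip',None),('bin_hook',None),('bin',None)]:
    for x in viewer.mark_of(q,'wrist')[:3]: print(q,np.round(np.array(x['at'])*1.5625,1),round(x['conf'],2),atz(ray(c,x['at']),z) if z else '')
E
```

```text
t: 16.05
position: [0.5607, 0.1651, 0.4259]
tool_rot: [-0.002, 0.997, -0.075, -0.004]
force: [-0.7, 2.1, -0.4]
opening: 0.0085
16.15 [0.5612 0.1595 0.4263] [ 0.9872 -0.1593 -0.0057]
slat_top [508.9 120.9] 0.78 [0.6347 0.2458 0.215 ]
left_bin [433.8  41.1] 0.96 [0.6052 0.3081 0.147 ]
right_bin [433.6  45.5] 0.59 [0.6047 0.3053 0.147 ]
right_bin [435.3 222.3] 0.56 [0.5895 0.1874 0.147 ]
right_bin [637.  411.6] 0.29 [0.7308 0.0126 0.147 ]
bin_lip [399.4 388.1] 0.89 
bin [467.2 339.1] 0.77
```

View pics/w6.png

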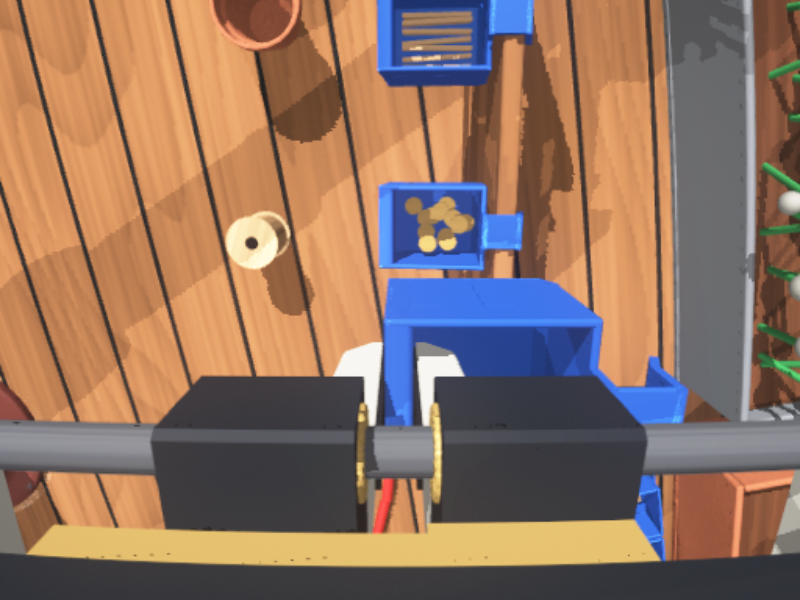

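The wrist view shows left bin near edge at row ~83, right bin far edge at ~185, the slat top running (512,60)-(505,270), and the held bin at (490,330), upright in the grip. I fit the held bin in the tool frame and the neighbours and slat in the world.

```bash
cat > fit3.py <<'E'
from h import *
from scipy.optimize import least_squares
np.set_printoptions(precision=4,suppress=True)
c=np.load('w6.npy',allow_pickle=True).item()
T=np.array([.5612,.1595,.4263]); s=monitor.observe(); M=toolrot(s).as_matrix(); print(s['position'])
T=s['position'] if np.linalg.norm(s['position']-T)<.01 else T
# held: bin axes in tool: bin x=tool x, bin z=-tool z, bin y = z x x = -tool y
pts=np.array([[-33,26,56],[33,26,56],[-33,26,0]])/1e3
px=np.array([[385,323],[601,320],[387,281]])/1.5625
def held(p,q):
    dx,dy,yaw,pitch=p; Rb=R.from_euler('zy',[yaw,pitch]).as_matrix()   # about bin axes, at the lip
    v=(q-[-.0285,0,.050])@Rb.T+[dx,dy,0]
    return T+(v*[1,-1,-1]+[0,0,.065])@M.T
print('nominal px',proj(c,held([0,0,0,0],pts))*1.5625)
f=least_squares(lambda p:(proj(c,held(p,pts))-px).ravel(),[0,0,0,0]); print('held dx,dy,yaw,pitch',f.x,f.fun); np.save('held.npy',f.x)
# neighbours: drooped forwards 5 deg; pivot height unknown -> fit X,Y,yaw at rim
for n,pp in [('left',[[490,72],[380,68]]),('right',[[380,184],[486,184],[484,267],[379,267]])]:
    P=np.array([[33,-26,56],[-33,-26,56]] if n=='left' else [[-33,26,56],[33,26,56],[33,-26,56],[-33,-26,56]])/1e3
    def W(p):
        Rb=R.from_euler('zy',[p[2],np.radians(-5)]).as_matrix(); return np.array([p[0],p[1],.215])+(P-[.0415,0,.068])@Rb.T
    g=least_squares(lambda p:(proj(c,W(p))-np.array(pp)/1.5625).ravel(),[.63,.25,-.15]); print(n,'slot top',g.x[:2],np.degrees(g.x[2]),g.fun)
for row in (65,75,85,100,110): print(row,c['color'][row,305:350].astype(int).sum(1).tolist())
E
python3 fit3.py
```

```text
[0.5619 0.1571 0.4292]
nominal px [[392.6476 336.2527]
 [616.6988 338.6866]
 [395.0431 289.6912]]
held dx,dy,yaw,pitch [-0.0027  0.0039  0.0169  0.0297] [-1.6181  0.4019  3.4096  0.3826 -2.2631 -0.5083]
left slot top [0.6432 0.2986] -11.447250221860424 [ 1.2577  0.1034 -1.275  -0.0532]
right slot top [0.6243 0.1856] -8.380279140471691 [-1.3177 -0.3022  0.854  -0.3859  0.2143  0.8194  0.2521 -0.0266]
65 [196, 207, 219, 228, 229, 227, 212, 200, 199, 196, 220, 267, 268, 272, 269, 311, 403, 460, 473, 476, 478, 480, 478, 479, 469, 464, 458, 426, 338, 401, 421, 411, 405, 259, 226, 224, 227, 226, 226, 230, 230, 234, 230, 226, 225]
75 [239, 281, 290, 293, 294, 293, 211, 196, 212, 266, 263, 264, 270, 272, 272, 342, 447, 468, 479, 478, 477, 478, 479, 478, 470, 502, 524, 460, 380, 357, 287, 233, 228, 225, 220, 221, 224, 224, 225, 226, 225, 229, 233, 229, 227]
85 [204, 226, 234, 235, 233, 236, 208, 260, 272, 263, 273, 264, 274, 278, 285, 366, 429, 461, 471, 475, 477, 479, 480, 474, 467, 465, 441, 359, 294, 289, 267, 238, 233, 226, 222, 220, 226, 226, 223, 227, 226, 231, 229, 231, 228]
100 [227, 239, 242, 245, 245, 271, 302, 312, 314, 318, 307, 311, 321, 277, 316, 425, 439, 450, 452, 458, 466, 473, 478, 471, 466, 451, 395, 318, 242, 224, 228, 234, 239, 235, 229, 228, 226, 224, 226, 226, 228, 230, 230, 277, 303]
110 [232, 242, 245, 245, 254, 274, 268, 266, 294, 321, 301, 321, 284, 268, 395, 424, 445, 444, 446, 459, 467, 474, 478, 472, 463, 444, 358, 221, 230, 226, 225, 227, 233, 237, 240, 234, 230, 224, 223, 226, 227, 264, 304, 305, 304]
```

```bash
cat >> fit3.py <<'E'
a=[atz(ray(c,[u,v]),.215) for u,v in [(326.6,65),(325.9,85),(324.95,110)]]; print(np.array(a)); d=a[0]-a[2]; print('slat az',np.degrees(np.arctan2(d[1],d[0])))
w=[np.linalg.norm(atz(ray(c,[x,v]),.215)-atz(ray(c,[y,v]),.215)) for x,y,v in [(320.5,332.7,65),(319,331,110)]]; print('slat width',w)
for z in (.198,.203,.207): print('left near rim back, right far rim back', [atz(ray(c,np.array(p)/1.5625),z) for p in ([490,72],[486,184])])
tx=np.degrees(np.arctan2(M[1,0],M[0,0])); print('tx',tx)
s=monitor.observe(); print(s['position'])
E
python3 fit3.py | tail -9
```

```text
[0.6342 0.2394 0.215 ]
 [0.631  0.2181 0.215 ]]
slat az 81.66969023525253
slat width [np.float64(0.010658784611846701), np.float64(0.010780354484433792)]
left near rim back, right far rim back [array([0.6304, 0.2756, 0.198 ]), array([0.6206, 0.2121, 0.198 ])]
left near rim back, right far rim back [array([0.6295, 0.2749, 0.203 ]), array([0.6198, 0.2124, 0.203 ])]
left near rim back, right far rim back [array([0.6287, 0.2743, 0.207 ]), array([0.6192, 0.2126, 0.207 ])]
tx -9.471092240382882
[0.5619 0.1571 0.4292]
```

```bash
python3 -m pendant '{"travel":[[-0.01,-0.1,0],[-0.02,-0.2,0],[-0.038,-0.28,0],[-0.038,-0.315,0.1],[-0.038,-0.315,0.18],[-0.038,-0.315,0.18],[-0.038,-0.315,0.18],[-0.038,-0.315,0.18],[-0.038,-0.315,0.18]],"turn":[-0.002,-0.002,-0.002,-0.002,-0.002,-0.002,-0.002,-0.002,-0.002],"hand":[1,1,1,1,1,1,1,1,1]}'
python3 - <<'E'
from h import *
np.set_printoptions(precision=4,suppress=True)
for i in range(4):
    c=viewer.read_camera('wrist'); s=monitor.observe(); print(s['t'],s['position'])
np.save('w7.npy',c,allow_pickle=True); im=c['color']; cv2.imwrite('pics/w7.png',cv2.resize(im[0:270,215:465],(555,600),interpolation=2))
M=toolrot(s).as_matrix(); print('tx',np.degrees(np.arctan2(M[1,0],M[0,0])))
E
```

```text
t: 17.2
position: [0.5669, 0.2529, 0.3777]
tool_rot: [-0.001, 0.997, -0.079, 0.002]
force: [-1.0, -0.0, -1.4]
opening: 0.0087
17.25 [0.5668 0.253  0.3775]
17.3 [0.5666 0.2531 0.3773]
17.35 [0.5664 0.2531 0.3769]
17.4 [0.5663 0.2532 0.3766]
tx -9.023078861583917
```

View pics/w7.png

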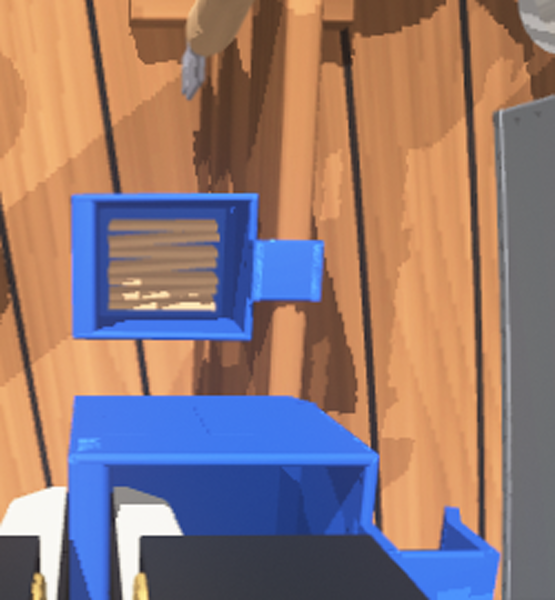

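The left bin's near rim is at crop row 338 and the held bin's lower left edge at row 397. The slat passes at (287,350). I fit again, now that the arm has settled.

```bash
cat > fit4.py <<'E'
from h import *
from scipy.optimize import least_squares
np.set_printoptions(precision=4,suppress=True)
c=np.load('w7.npy',allow_pickle=True).item(); s=monitor.observe(); M=toolrot(s).as_matrix(); T=s['position']; print(T)
o=lambda p: np.array(p)/2.2222+[215,0]
pts=np.array([[-33,26,56],[33,26,56],[-33,26,0],[28,26,0],[53,10,71]])/1e3
px=o([[68,463],[377,456],[75,397],[293,397],[498,555]])
def held(p,q):
    dx,dy,dz,yaw,pitch=p; Rb=R.from_euler('zy',[yaw,pitch]).as_matrix()
    v=(q-[-.0285,0,.050])@Rb.T+[dx,dy,dz]
    return T+(v*[1,-1,-1]+[0,0,.065])@M.T
f=least_squares(lambda p:(proj(c,held(p,pts))-px).ravel(),[0]*5); print('held dx,dy,dz,yaw,pitch',f.x,f.fun)
slot=held(f.x,np.array([[.0415,0,.068]]))[0]; print('slot now',slot)
P=np.array([[-33,26,56],[33,26,56],[33,-26,56],[-33,-26,56]])/1e3
pp=o([[73,196],[257,196],[251,338],[75,338]])
def W(p):
    Rb=R.from_euler('zy',[p[2],np.radians(-5)]).as_matrix(); return np.array([p[0],p[1],.215])+(P-[.0415,0,.068])@Rb.T
g=least_squares(lambda p:(proj(c,W(p))-pp).ravel(),[.63,.25,-.15]); print('left slot',g.x[:2],np.degrees(g.x[2]),g.fun)
G=c['color'].astype(int).sum(2)
for v in (55,70,85,150,165): print(v,G[v,325:365].tolist())
near=[atz(ray(c,o(p)),.203) for p in ([251,338],[75,338])]; print('left near rim',near)
E
python3 fit4.py
```

```text
[0.5663 0.2532 0.3766]
held dx,dy,dz,yaw,pitch [ 0.0003 -0.0025 -0.0019  0.0201 -0.0278] [-0.7694 -1.207   0.8174  0.1429  1.1007  1.4854 -1.2716  0.1995  0.0846
 -0.161 ]
slot now [0.6351 0.2412 0.3297]
left slot [0.6419 0.3002] -8.583922501369337 [-1.0103 -0.6801  1.1684 -1.337   0.8204  1.4063 -0.9941  0.9122]
55 [232, 228, 203, 195, 195, 188, 255, 266, 260, 269, 276, 268, 276, 282, 275, 287, 299, 366, 452, 467, 479, 479, 477, 476, 476, 475, 477, 472, 464, 455, 453, 416, 354, 368, 388, 396, 405, 421, 433, 431]
70 [236, 217, 212, 252, 271, 276, 280, 268, 267, 276, 272, 277, 284, 280, 286, 295, 340, 439, 461, 485, 481, 476, 477, 474, 477, 480, 476, 465, 464, 456, 432, 372, 373, 407, 391, 391, 396, 408, 460, 501]
85 [249, 269, 273, 273, 276, 281, 274, 269, 275, 279, 279, 285, 289, 288, 295, 332, 419, 461, 479, 487, 486, 482, 482, 485, 483, 480, 474, 466, 459, 455, 374, 346, 430, 428, 417, 406, 436, 463, 475, 487]
150 [456, 447, 432, 275, 208, 212, 216, 207, 216, 213, 288, 292, 346, 460, 473, 489, 490, 490, 490, 490, 490, 487, 483, 478, 471, 458, 383, 284, 242, 245, 244, 245, 243, 242, 240, 238, 240, 244, 244, 241]
165 [257, 258, 217, 205, 277, 290, 281, 285, 288, 288, 284, 317, 452, 465, 493, 492, 490, 492, 491, 490, 489, 485, 479, 472, 463, 383, 269, 236, 238, 244, 265, 318, 319, 317, 315, 308, 280, 241, 244, 242]
left near rim [array([0.63  , 0.2771, 0.203 ]), array([0.5669, 0.2871, 0.203 ])]
```

```bash
cat >> fit4.py <<'E'
a=np.array([atz(ray(c,[u,v]),.215) for u,v in [(349.3,55),(347.7,85),(344.35,150),(343.4,165)]]); print(a)
k=np.polyfit(a[:,1],a[:,0],1); az=np.degrees(np.arctan2(1,k[0])); print('slat az',az,'width',[np.linalg.norm(atz(ray(c,[x,v]),.215)-atz(ray(c,[y,v]),.215)) for x,y,v in [(342.2,356.5,55),(336.5,350.2,165)]])
th=np.radians(az-90); xr=np.array([np.cos(th),np.sin(th)]); yr=np.array([-xr[1],xr[0]])
sl=np.array([np.polyval(k,.242),.242])
e=slot[:2]-sl; print('slot minus slat along rack x (mm)',1e3*e@xr)
b=held(f.x,np.array([[.033,.026,.0],[-.033,.026,.0],[-.033,.026,.056],[.033,.026,.056]]))
print('held left side, clearance to left near rim (mm)',[1e3*(near[0][:2]-q[:2])@yr for q in b],1e3*(near[1]-near[0])[:2]@yr)
hb=np.degrees(np.arctan2(M[1,0],M[0,0])+f.x[3]); print('held bin yaw',hb,'rack yaw',az-90)
E
python3 fit4.py | tail -9
```

```text
left near rim [array([0.63  , 0.2771, 0.203 ]), array([0.5669, 0.2871, 0.203 ])]
[[0.6506 0.3473 0.215 ]
 [0.6473 0.3265 0.215 ]
 [0.6402 0.2789 0.215 ]
 [0.6384 0.2674 0.215 ]]
slat az 81.39165687245661 width [np.float64(0.010470064651757465), np.float64(0.010771930547880147)]
slot minus slat along rack x (mm) 0.5965719049924953
held left side, clearance to left near rim (mm) [np.float64(8.773691512779942), np.float64(9.620256156167775), np.float64(9.677516751845529), np.float64(8.830952108457698)] 0.4093808809729454
held bin yaw -7.871613803752191 rack yaw -8.608343127543392
```

```bash
python3 -m pendant '{"travel":[[-0.001,-0.009,0],[-0.001,-0.009,0.06],[-0.001,-0.009,0.12],[-0.001,-0.009,0.18],[-0.001,-0.009,0.22],[-0.001,-0.009,0.25],[-0.001,-0.009,0.27],[-0.001,-0.009,0.28],[-0.001,-0.009,0.28],[-0.001,-0.009,0.28]],"turn":[0.004,0.004,0.004,0.004,0.004,0.004,0.004,0.004,0.004,0.004],"hand":[1,1,1,1,1,1,1,1,1,1]}'
python3 - <<'E'
from h import *
np.set_printoptions(precision=4,suppress=True)
for i in range(3):
    c=viewer.read_camera('wrist'); s=monitor.observe(); print(s['t'],s['position'],s['force'])
c2=viewer.read_camera('side'); im=c['color']; cv2.imwrite('pics/w8.png',np.hstack([cv2.resize(im[0:270,215:465],(370,400),interpolation=2),cv2.resize(c2['color'][170:290,110:240],(430,400),interpolation=2)]))
E
```

```text
t: 18.23
position: [0.5664, 0.2564, 0.2921]
tool_rot: [-0.0, 0.996, -0.085, 0.001]
force: [0.7, -0.6, -1.6]
opening: 0.0086
18.2833 [0.5665 0.2564 0.2923] [-0.6102 -0.2457 -0.9311]
18.3333 [0.5665 0.2563 0.2923] [ 0.0457  0.7584 -1.0823]
18.3833 [0.5664 0.2563 0.2923] [-0.4162 -0.6424 -0.9464]
```

View pics/w8.png

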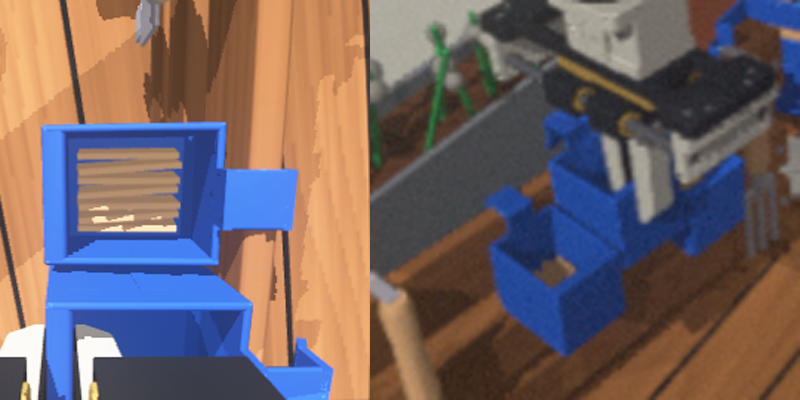

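The wrist crop shows the hook leg (310,355) behind the slat (270,300) and the back wall in front of it. There's no contact force, so I lower slowly.

```bash
python3 -m pendant '{"travel":[[0,0,0.01],[0,0,0.025],[0,0,0.04],[0,0,0.055],[0,0,0.07],[0,0,0.08],[0,0,0.08]],"turn":[0,0,0,0,0,0,0],"hand":[1,1,1,1,1,1,1]}'
python3 -m pendant '{"travel":[[0,0,0.005],[0,0,0.01],[0,0,0.015],[0,0,0.02],[0,0,0.02]],"turn":[0,0,0,0,0],"hand":[1,1,1,1,1]}'
python3 -c "
from h import *
for i in range(3): viewer.read_camera('wrist'); s=monitor.observe(); print(s['position'],s['force'],s['ft_torque'])"
```

```text
t: 19.02
position: [0.5657, 0.2558, 0.2662]
tool_rot: [0.001, 0.996, -0.085, -0.001]
force: [0.4, -0.0, -0.2]
opening: 0.0087
t: 19.43
position: [0.5663, 0.2562, 0.2617]
tool_rot: [-0.0, 0.996, -0.085, 0.0]
force: [-0.3, -0.9, -1.1]
opening: 0.0084
[0.5662175  0.25617765 0.26177931] [-0.65618573 -0.3993745   1.29865447] [-0.02356016 -0.01030668 -0.05762259]
[0.56619487 0.25616696 0.26175836] [0.26299956 0.02896395 0.63331242] [-0.03991312 -0.08674027  0.00825313]
[0.56621988 0.25613411 0.26172697] [-0.23086673  0.47048147  0.34554772] [ 0.00797246 -0.08770259 -0.00011097]
```

```bash
python3 -m pendant '{"travel":[[0,0,0.004],[0,0,0.008],[0,0,0.008],[0,0,0.008]],"turn":[0,0,0,0],"hand":[1,1,1,1]}'
python3 - <<'E'
from tilt import *
fs=[]
for i in range(4): viewer.read_camera('side'); fs.append(monitor.observe()['force'])
print(np.mean(fs,0)); meas(('side','wrist'),('bin','bin_lip','left_bin','right_bin'))
E
```

```text
t: 19.92
position: [0.5667, 0.2563, 0.26]
tool_rot: [-0.001, 0.996, -0.085, 0.001]
force: [-1.4, -0.2, 5.2]
opening: 0.0088
[-0.8243 -1.0197  5.0462]
bin [0.5986 0.2543 0.1496] [1.5 1.5] ['side', 'wrist']
bin_lip [0.5657 0.2565 0.1967] [1.7 1.7] ['side', 'wrist']
left_bin [0.6098 0.307  0.1365] [4. 4.] ['side', 'wrist']
right_bin only ['side']
20.6167 [0.5666 0.2563 0.26  ] 0.00837675465686545
```

```bash
python3 -m pendant '{"travel":[[0,0,0],[0,0,0],[0,0,0],[0,0,0],[0,0,0],[0,0,-0.02],[0,0,-0.06],[0,0,-0.12],[0,0,-0.2],[0,0,-0.3]],"turn":[0,0,0,0,0,0,0,0,0,0],"hand":[0.3,0.3,0.3,0.3,0.3,0.3,0.3,0.3,0.3,0.3]}'
python3 -m pendant '{"travel":[[-0.05,0.1,-0.1],[-0.1,0.2,-0.2],[-0.1,0.3,-0.25],[-0.1,0.3,-0.25],[-0.1,0.3,-0.25],[-0.1,0.3,-0.25]],"turn":[0,0,0,0,0,0],"hand":[0.3,0.3,0.3,0.3,0.3,0.3]}'
python3 - <<'E'
from tilt import *
cs=meas(('side','wrist','top'),('bin','bin_lip','bin_hook','left_bin','right_bin','trowel','fork'))
cv2.imwrite('pics/fin.png',np.hstack([cv2.resize(cs['wrist']['color'][0:260,180:440],(400,400),interpolation=2),cv2.resize(cs['side']['color'][180:300,110:230],(400,400),interpolation=2)]))
E
```

```text
t: 21.45
position: [0.5654, 0.2557, 0.3487]
tool_rot: [0.001, 0.996, -0.084, -0.002]
force: [0.8, -0.2, -0.6]
opening: 0.0323
t: 21.95
position: [0.5211, 0.1729, 0.4239]
tool_rot: [-0.0, 0.996, -0.084, -0.0]
force: [-0.0, 0.2, -0.4]
opening: 0.0323
bin [0.5989 0.2526 0.1461] [1.7 1.7] ['side', 'wrist']
bin_lip [0.5695 0.2945 0.2439] [33.8 41.2 64.1] ['side', 'wrist', 'top']
bin_hook [0.5976 0.2911 0.2817] [19.4 46.6 44.4] ['side', 'wrist', 'top']
left_bin [0.6043 0.3026 0.1423] [0.3 3.  2.8] ['side', 'wrist', 'top']
right_bin [0.5792 0.1776 0.1153] [40.3 17.6 23.3] ['side', 'wrist', 'top']
trowel [0.6441 0.4004 0.0345] [1.6 1.6] ['side', 'top']
fork [ 0.6429  0.1137 -0.0613] [108.8  60.3  50.1] ['side', 'wrist', 'top']
23.15 [0.5213 0.1724 0.424 ] 0.032801374834840635
```

View pics/fin.png

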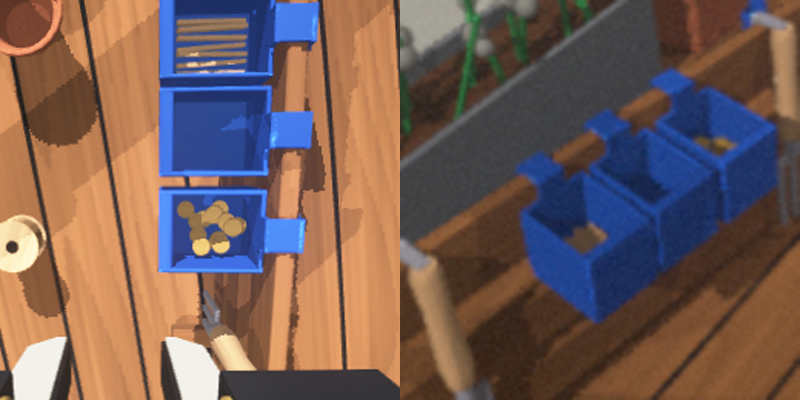

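The bin hangs in the gap: hook over the slat at (290,130), level with its neighbours' hooks, and the robot is clear. I hand in.

```bash
python3 -c "
from cell import workorder; print(workorder.finish_job())"
```

```text
the job is handed in; nothing more can be done
None
```

The fallen bin is back on the top slat between its two neighbours, front to the front and released. I handed the job in at about 23 s of the 67 s allowed.

- **How it was done:** I gripped the bin lightly by its hook and tipped it upright on the bench. I then took it by the front lip, lowered the hook over the slat until it bore with about 5 N, opened the fingers and backed away.
- **Checks that passed:** In the last wrist and side pictures the hook is over the slat, level with the other two, and the bin sits between its neighbours without visible contact. Its origin measured z 0.146 m, against about 0.147 m expected for a hook fully down. The left bin and trowel measured within 7 mm of where they were first found.
- **Checks that failed:** In that last check the network marks for the bin's lip and hook, the right bin and the fork gave no consistent position, with views disagreeing by 18 to 109 mm. For those I relied on the picture. My estimate of the gap was also about 63 mm, against the stated 66 mm.
- **Not rechecked:** I did not measure the wrench, pliers and other bench items again at the end. No move went near enough to touch them.

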